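# Hold the bayonet lid of a valve-ball test pot in its half-turned bleed position

### The job

Pick up the blue bayonet lid by its black bar, lower it into the steel test pot so that its two lugs drop through the two slots in the rim and the lid sits fully down, then twist it clockwise (seen from above) to half-way before the lock, where the bar points at the green marks; do not turn it on into the lock click at the red marks. A spring turns the lid back if it is let go, so finish while still gripping the lid and holding it at the green marks. Leave the two valve balls and the brass ring alone.

Things in the scene. Friction and masses are not known exactly. Their poses are not given: they have to be found in the camera images.
- lid_grip (a point): Loose bayonet lid, 280 g, standing on a wooden board 20 mm thick. Point on its axis, 16 mm below the top of its black bar (50 mm long on x, 14 wide on y, 40 high), 24 mm above the top and 32 above the underside of its blue flange (80 mm diameter, 8 thick). z up, x along the bar, its white stripes and the lugs. A half turn about z makes no difference.
- lid_foot (a point): Centre of the underside of the same lid, 52 mm below point lid_grip, axes as there. Above it the round aluminium spigot, 47 mm diameter, 20 mm long up to the flange. At its foot two opposite lugs along lid +x and -x, each 12 mm wide, 8 mm high, reaching 33 mm from the axis.
- pot: Fixed round steel test pot, 112 mm diameter (foot 150 mm), rim at 60 mm; origin on its axis at the bench, z up. Its two slots lie along pot +x and -x: insert with lid x along pot x, either way round. Fully down, flange on the rim, lid_grip is 92 mm above this origin. It then turns clockwise only (from above): 45 degrees to half-way, 90 to the lock.
- pot_mouth (a point): Centre of the pot's mouth at rim height, 60 mm above the pot's origin, axes as the pot's. Bore 51 mm diameter; two opposite slots 16 mm wide reach 36 mm from the axis. Lip 9.5 mm thick; the lugs pass 2.5 mm clear below it.
- half_mark (a point): One of two opposite green marks on the rim: the half-way position, 45 degrees clockwise from the slots, 48 mm from the pot's axis, 60 mm above its origin. The red marks, 90 degrees from the slots, show the lock; detent balls resist from about 57 degrees on and click in near the lock.
- rotor (a joint): Sprung brass rotor inside the pot, pushed clockwise by the lid's lugs: 0 at rest, 1.49 rad at the lock. The lugs meet it after about 0.07 rad of turning, so it then reads the lid's angle from the slots less 0.05 to 0.09 rad (half-way: about 0.71). Return spring 0.3 N m per rad.
- ball_a: Bystander: loose steel valve ball with flats, 60 mm diameter, 48 mm high, origin at its underside. Leave alone.
- ball_b: Bystander: loose steel valve ball with flats, 50 mm diameter, 40 mm high, origin at its underside. Leave alone.
- seat_ring: Bystander: loose flat brass ring, 50 mm diameter, 12 mm high, origin at its underside. Leave alone.
There are look-alikes about, which are no part of the job. There is more than one size of the pot; the one meant has the size given above.

How it is judged:
On the way, in this order (a step that is already met when the one before it is completed fails the run):
1. the lid is lifted in the fingers, its foot more than 40 mm above the bench (height (world z) of lid_grip above 0.092 m and contact force between the fingers and lid above 2 N), for 0.1 s.
2. the lid sits fully down in the pot, lugs through the slots, not yet turned (z of lid_grip in the frame of pot between 0.088 and 0.096 m and horizontal distance between lid_grip and pot_mouth below 0.006 m and angle between lid_grip's own z axis and vertical below 0.08 rad and angle between the x axis of lid_grip and the x axis of pot, either way round below 0.3 rad), for 0.1 s.
3. the lid is turned to half-way (z of lid_grip in the frame of pot between 0.088 and 0.096 m and horizontal distance between lid_grip and pot_mouth below 0.006 m and angle between lid_grip's own z axis and vertical below 0.08 rad and angle between the x axis of lid_grip and the x axis of pot, either way round between 0.625 and 0.945 rad and value of joint rotor above 0.45 rad), for 0.2 s.
At the end, for the whole second after the job is handed in: The lid is in the pot (axis within 6 mm of the mouth's centre, upright within 0.08 rad, flange within 4 mm of the rim), turned 45 degrees clockwise from the slots within 9 degrees, rotor past 0.45 rad, and the fingers still grip it with over 2 N (all of step 3 and contact force between the fingers and lid above 2 N); the arm keeps its last pose, push and grip.
It fails at once if the lid is turned on into the lock (rotor past 1.25 rad) (value of joint rotor above 1.25 rad).
It fails at once if the larger valve ball is moved more than 20 mm (distance of ball_a from where it was at the start of the episode above 0.02 m).
It fails at once if the smaller valve ball is moved more than 20 mm (distance of ball_b from where it was at the start of the episode above 0.02 m).
It fails at once if the brass ring is moved more than 20 mm (distance of seat_ring from where it was at the start of the episode above 0.02 m).
It also fails if it takes over 43 s, if anything falls off the work surface, if the arm or the gripper's body presses on something with over 40 N, if the wrist force passes 120 N, or if a joint passes its speed limit or range.

### The arm

A 6-joint arm with a two-finger parallel gripper is mounted at the origin on the work surface. World frame = base frame: x ahead of the robot, y to its left, z up, the work surface at z = 0. Lengths are in m, angles in rad, forces in N, time in s.
With the tool pointing down it reaches from about 0.35 to 0.875 m from the base axis. Payload 4.2 kg.
Tool frame: the origin (TCP) lies midway between the tips of the shut fingers; the grasp point (between the pads) lies 19 mm behind it; y points along the fingers, x is the direction in which the jaws open and shut, and the axes are right-handed (so a half turn about y gives the same grasp; the last joint's range is limited). The gripper opens to 85 mm and grips with 20 to 120 N. Pads are 22 mm wide; open, the fingers measure 114 mm over their backs; the gripper's body (76 mm by 85 mm) begins 54 mm behind the grasp point. The pads swing forward as they close: fully open they stand 13 mm farther back than shut.
Start: joints at [-0.868, 0.385, 0.008, 0, -1.194, -0.259], TCP at [0.268, -0.564, 0.231] pointing down, gripper open.
Joint ranges: [-3.14, 3.14], [-1.21, 2.06], [-1.07, 1.41], [-3.16, 2.05], [-2.99, -0.16], [-3.1, 3.1]. Speed limits (rad/s): [2.79, 2.79, 3.14, 3.14, 3.14, 3.14].

### API

Orientations are given as [roll, pitch, yaw] about the fixed x, y, z axes, in that order (R = Rz(yaw) Ry(pitch) Rx(roll)).
In Python, from bench import arm gives the robot as it stands.
- The arm moves only by the tool move_arm, never from a script. Its argument "series" is a list that holds one entry, the list of rows, each a list of 7 numbers: the turn, a rotation vector about the world's x, y, z in degrees, then the shift along the world's x, y, z in mm, then the finger opening in mm, from 0 to 85.4. In form: [[[rx, ry, rz, x, y, z, fingers], ...]]. A call has 1 to 12 rows; each row is the pose to reach, as a shift and turn from the pose commanded when the call began; what a row does not reach only later rows make up. A row lasts 1/8 s, in which the tool goes at most 62.5 mm and 10.7 degrees, less where a joint would pass 70% of its speed; a pose out of reach is approached as far as the arm can. A call with a gripper value outside its range is refused whole. The fingers move at their own pace and stop on an object; "grip_force" is the grip in N (left out, the last holds). Time passes only in rows, so rows that repeat a pose let the fingers close. It gives the time, the measured TCP pose, the force and the opening at its end, in the units of the state.
- arm.read_state(): the state, without advancing time (a new reading comes with each control period).
- arm.grab_frame(name): name is "scene" or "side" or "wrist"; returns the picture (400x640x3 uint8, blue, green, red); there is no depth.
- arm.calibration(name): a dict with "K" (3x3 intrinsics, pixels), "distortion" ([k1, k2, p1, p2, k3] as OpenCV has them; the pictures are not rectified), "rvec" (rotation vector, rad) and "tvec" (3), from world to camera coordinates, as OpenCV has them. Camera axes: x right, y down, z forward; pixel columns grow to the right and rows downward; lengths in m; the calibration is good to about 2 mm. A picture is of the moment at which its call begins: read the wrist's pose just before it. calibration takes no time and is no camera call; for the wrist camera it gives the pose at the moment of the call.
- arm.hand_in(): hands the job in, once; it reports no verdict.
The state is a dict: "time_s": time; "q": joint angles; "qd": joint speeds; "joint_efforts": joint torques, N m; "position": TCP position; "tool_rot": TCP orientation; "contact_force": force on the tool from outside, world axes, zero at the start; "torque": the same for the moment, N m; "grip_width": finger opening in m.
Only numpy, scipy, OpenCV 4.12 (cv2) and the standard library are available. Lean on these libraries where they do the work, as an engineer would, in place of code of your own. Each camera call takes 0.05 s, during which the arm holds its last target.

## Working session

There is one attempt and no reset: what is moved stays moved. The work goes in short steps, Python scripts to look and compute and a tool call to move; the robot and the scene stay as the last step left them, time stands still between calls to the robot, and variables do not carry over. Pictures are saved under pics/ and viewed, and the job is handed in when it is done.

Besides the shell and the picture viewer there is one more tool, called in YAML: its name, and indented under it one key for each argument. move_arm: Moves the arm, as the interface text tells. Its arguments: {"type":"object","properties":{"series":{"type":"array","items":{"type":"array","items":{"type":"array","items":{"type":"number"}}}},"grip_force":{"type":"number"}},"required":["series"]}

```bash
ls; mkdir -p pics; python3 - <<'E'
from bench import arm
import cv2
s=arm.read_state();print(s)
for n in("scene","side","wrist"):
    c=arm.calibration(n);print(n,c)
    cv2.imwrite(f"pics/{n}0.png",arm.grab_frame(n))
E
```

```text
pics
{'time_s': 0.0, 'q': array([-8.68419060e-01,  3.85578135e-01,  6.62023167e-03, -5.21780521e-04,
       -1.19402307e+00, -2.58604491e-01]), 'qd': array([ 0.00077773,  0.00091262,  0.00083719,  0.00028761,  0.00062157,
       -0.00032045]), 'joint_efforts': array([ 2.54318647e-04, -3.92286479e+01,  1.88405585e+01,  4.18625370e+00,
       -4.61152667e-03,  8.62172158e-06]), 'position': array([ 0.26811099, -0.56391289,  0.23020301]), 'tool_rot': array([-1.57070627, -0.00223601,  2.0143765 ]), 'contact_force': array([ 0.28816711,  0.0897672 , -0.37595586]), 'torque': array([0.00786369, 0.03417782, 0.02844221]), 'grip_width': 0.08519634041015588}
scene {'K': array([[407.79447596,   0.        , 322.98163598],
       [  0.        , 407.79447596, 198.56005724],
       [  0.        ,   0.        ,   1.        ]]), 'distortion': array([-0.06964775,  0.        ,  0.        ,  0.        ,  0.        ]), 'rvec': array([ 1.12012331,  2.30724262, -1.08145657]), 'tvec': array([ 0.3129879 , -0.22872452,  1.41117033])}
side {'K': array([[370.26479652,   0.        , 316.03297956],
       [  0.        , 370.26479652, 200.82577755],
       [  0.        ,   0.        ,   1.        ]]), 'distortion': array([-0.06891599,  0.        ,  0.        ,  0.        ,  0.        ]), 'rvec': array([ 0.87593215, -2.37110403,  1.26296602]), 'tvec': array([0.42361594, 0.26988834, 0.48665267])}
wrist {'K': array([[331.1151052 ,   0.        , 314.31293907],
       [  0.        , 331.1151052 , 200.95136482],
       [  0.        ,   0.        ,   1.        ]]), 'distortion': array([-0.06898958,  0.        ,  0.        ,  0.        ,  0.        ]), 'rvec': array([-1.58649553, -2.50810913, -0.36457336]), 'tvec': array([ 0.62304982, -0.03770538,  0.37986464])}
```

View pics/scene0.png

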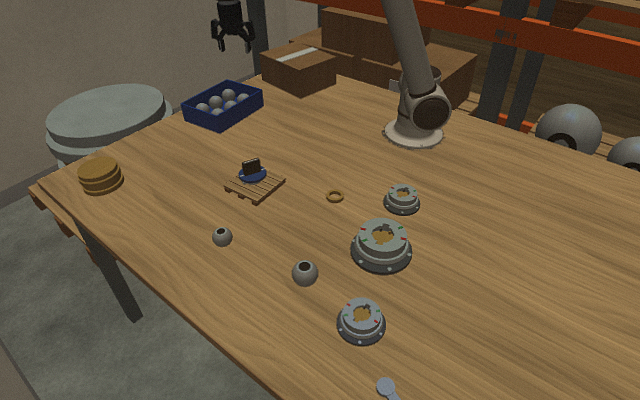

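View pics/side0.png

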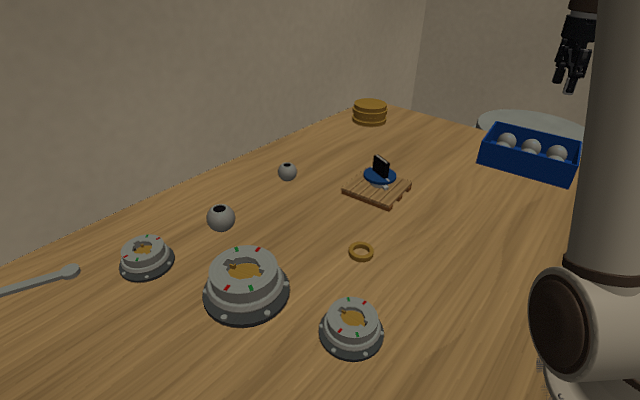

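View pics/wrist0.png

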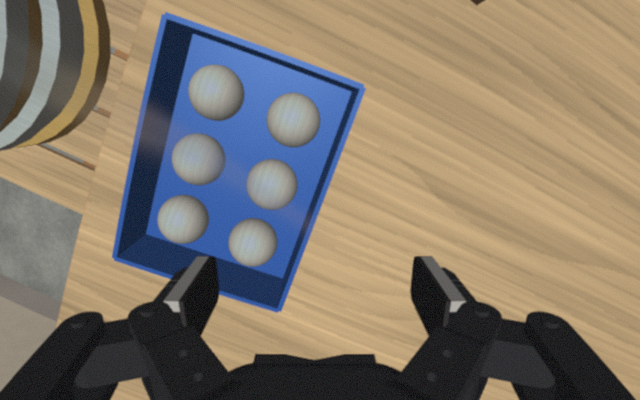

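The pictures show the lid on its board at scene (253,172) and side (380,178). There are three pot candidates: scene (403,198), (382,243) and (361,318). I'll measure their foot diameters.

```bash
cat > h.py <<'E'
import cv2,numpy as np
from bench import arm
def cal(n):
    c=arm.calibration(n);return c["K"],c["distortion"],cv2.Rodrigues(c["rvec"])[0],np.array(c["tvec"]).ravel()
def ray(C,p):
    K,D,R,t=C
    u=cv2.undistortPoints(np.array([[p]],float),K,D)[0,0]
    return -R.T@t, R.T@np.array([u[0],u[1],1])
def onz(C,p,z):
    o,d=ray(C,p);return (o+d*(z-o[2])/d[2])[:3]
def tri(C1,p1,C2,p2):
    a,u=ray(C1,p1);b,v=ray(C2,p2)
    s=np.linalg.lstsq(np.c_[u,-v],b-a,rcond=None)[0]
    x,y=a+u*s[0],b+v*s[1];return (x+y)/2,np.linalg.norm(x-y)
def proj(C,P):
    K,D,R,t=C
    return cv2.projectPoints(np.array(P,float).reshape(-1,3),R,t,K,D)[0].reshape(-1,2)
E
python3 - <<'E'
from h import *
S=cal("scene");D=cal("side")
for a,b,n in(((384,198),(421,198),'near'),((351,247),(412,247),'big'),((337,321),(386,321),'far')):
    P,Q=onz(S,a,.01),onz(S,b,.01);print(n,P,Q,np.linalg.norm(P-Q))
for a,b,n in(((318,333),(384,333),'near'),((202,292),(290,292),'big'),((118,262),(175,262),'far')):
    P,Q=onz(D,a,.01),onz(D,b,.01);print(n,P,Q,np.linalg.norm(P-Q))
print(tri(S,(253,174),D,(380,178)))
im=cv2.imread("pics/side0.png");a=cv2.resize(im[120:220,330:430],(400,400),interpolation=2)
im=cv2.imread("pics/scene0.png");b=cv2.resize(im[130:230,205:305],(400,400),interpolation=2)
cv2.imwrite("pics/c1.png",np.hstack([a,b]))
E
```

```text
near [0.37301352 0.11333831 0.01      ] [0.31014399 0.19466996 0.01      ] 0.10279793567874794
big [0.57958339 0.14859437 0.01      ] [0.48896355 0.26587852 0.01      ] 0.1482144640303856
far [0.76578819 0.24666332 0.01      ] [0.70418345 0.32605425 0.01      ] 0.1004891252068923
near [0.38562379 0.195656   0.01      ] [0.30834909 0.13004566 0.01      ] 0.10137107302192482
big [0.58831321 0.26282992 0.01      ] [0.47505493 0.16350443 0.01      ] 0.1506419327220036
far [0.76975841 0.32520555 0.01      ] [0.68819534 0.25241206 0.01      ] 0.10932257957978696
(array([ 0.5422085 , -0.22534918,  0.03758734]), np.float64(0.0021921585647222096))
```

View pics/c1.png

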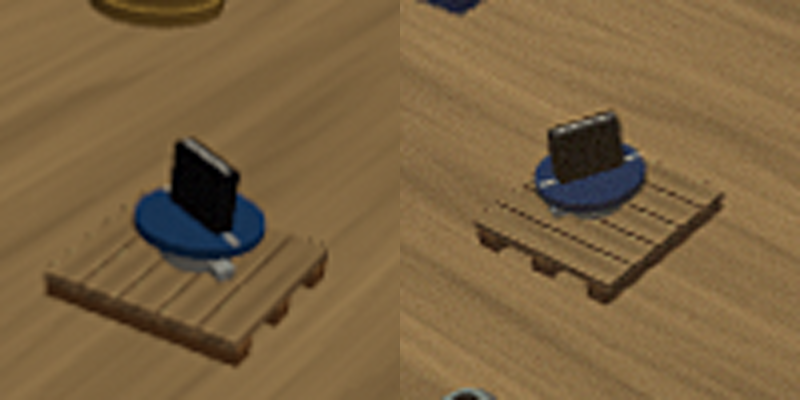

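The large pot fits: it is at scene (382,243), with a foot of about 150 mm in both views. The other two have feet of about 100 mm, so they are the look-alikes. Next I work out the lid's bar direction and where the wrist camera should go.

```bash
python3 - <<'E'
from h import *
from scipy.spatial.transform import Rotation as Ro
S=cal("scene");D=cal("side");W=cal("wrist")
# bar top ends
s=[(242.8,162.3),(258.3,158.7)];d=[(375.8,155.2),(389.2,164.2)]
print([tri(S,s[i],D,d[1-i]) for i in(0,1)],[tri(S,s[i],D,d[i]) for i in(0,1)])
for z in(.112,):
  for C,p in((S,s),(D,d)):
    P=[onz(C,q,z) for q in p];v=P[1]-P[0];print(P,np.degrees(np.arctan2(v[1],v[0])),np.linalg.norm(v))
st=arm.read_state()
Rt=Ro.from_euler('xyz',st['tool_rot']).as_matrix()
o=-W[2].T@W[3]
print('cam in tool',Rt.T@(o-st['position']),'axes',Rt.T@W[2].T, o)
im=cv2.imread("pics/scene0.png");b=cv2.resize(im[205:285,335:435],(500,400),interpolation=2)
im=cv2.imread("pics/side0.png");a=cv2.resize(im[235:335,195:300],(420,400),interpolation=2)
cv2.imwrite("pics/c2.png",np.hstack([a,b])[:, :800])
E
```

```text
[(array([ 0.54187413, -0.26360185,  0.06111841]), np.float64(0.004148022794508796)), (array([ 0.54339949, -0.19253363,  0.10868016]), np.float64(0.0037442449974301496))] [(array([ 0.56536465, -0.23339385,  0.08832641]), np.float64(0.0019379315507003923)), (array([ 0.5204333 , -0.21944414,  0.08381723]), np.float64(0.0018796205624574428))]
[array([ 0.58579173, -0.20711973,  0.112     ]), array([ 0.54835675, -0.18597937,  0.112     ])] 150.5456220924388 0.04299177278381213
[array([ 0.5412847 , -0.19045579,  0.112     ]), array([ 0.49633273, -0.17365293,  0.112     ])] 159.50447137403455 0.04798974258547987
cam in tool [ 0.00099932 -0.14336011  0.07200664] axes [[ 9.99999852e-01 -5.39716942e-04 -7.52626872e-05]
 [-8.08765206e-05 -2.83573995e-01  9.58950355e-01]
 [-5.38904294e-04 -9.58950206e-01 -2.83573996e-01]] [ 0.2028417  -0.59427715  0.37385241]
```

View pics/c2.png

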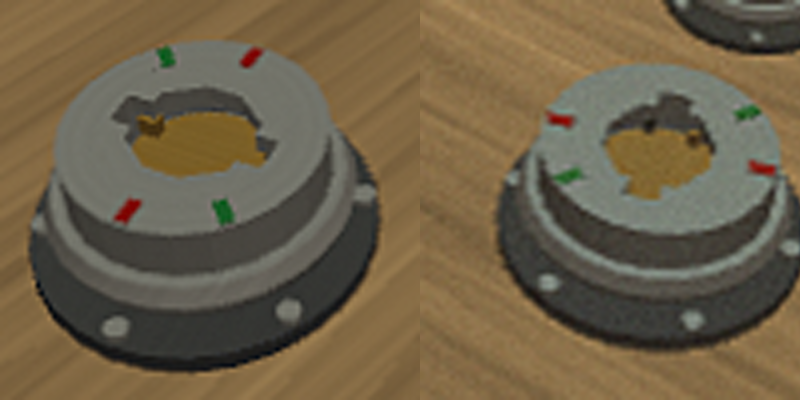

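```bash
python3 - <<'E'
from h import *
S=cal("scene");D=cal("side")
for C,p in((D,[(226.3,262.5),(261.3,273.8)]),(S,[(335+(672-420)/5,205+100/5),(335+(640-420)/5,205+190/5)])):
    P=[onz(C,q,.06) for q in p];v=P[1]-P[0];print(P,(P[0]+P[1])/2,np.degrees(np.arctan2(v[1],v[0])),np.linalg.norm(v))
def g(p):return (195+p[0]/4,235+p[1]/4)
P=[onz(D,g(p),.06) for p in((166,57),(250,57),(223,212),(127,211))];print(P)
print(np.mean(P,0))
E
```

```text
[array([0.56790631, 0.21819454, 0.06      ]), array([0.50446304, 0.19749337, 0.06      ])] [0.53618468 0.20784395 0.06      ] -161.92879853930907 0.06673519760842067
[array([0.50986599, 0.19791462, 0.06      ]), array([0.56939938, 0.21786344, 0.06      ])] [0.53963269 0.20788903 0.06      ] 18.525296611635586 0.06278677423676955
[array([0.58088766, 0.18537402, 0.06      ]), array([0.55324749, 0.16120333, 0.06      ]), array([0.49428851, 0.2291634 , 0.06      ]), array([0.52268888, 0.25341906, 0.06      ])]
[0.53777814 0.20728995 0.06      ]
```

move_arm:
  series:
    - [[0,0,-42.7,275,338,0,85],[0,0,-42.7,275,338,0,85],[0,0,-42.7,275,338,0,85],[0,0,-42.7,275,338,0,85],[0,0,-42.7,275,338,0,85],[0,0,-42.7,275,338,0,85],[0,0,-42.7,275,338,0,85],[0,0,-42.7,275,338,0,85],[0,0,-42.7,275,338,0,85],[0,0,-42.7,275,338,0,85]]

```text
time_s: 1.4
position: [0.5425, -0.2274, 0.2312]
tool_rot: [-1.57, 0.0, 1.268]
contact_force: [-0.8, 0.4, 0.4]
grip_width: 0.0849
```

```bash
cat > w.py <<'E'
from h import *
import sys,pickle
st=arm.read_state();C=cal("wrist");im=arm.grab_frame("wrist")
n=sys.argv[1];cv2.imwrite(f"pics/{n}.png",im);pickle.dump((C,st),open(n+".pkl","wb"))
print(st['time_s'],st['position'],st['tool_rot'],st['q'])
E
python3 w.py w1
```

```text
1.4 [ 0.54248196 -0.22736723  0.23115172] [-1.57006365e+00  1.74132968e-04  1.26801985e+00] [-1.21729373e-01  3.22755466e-01 -8.55717126e-02  4.28730216e-05
 -1.16322121e+00 -1.75186050e+00]
```

View pics/w1.png

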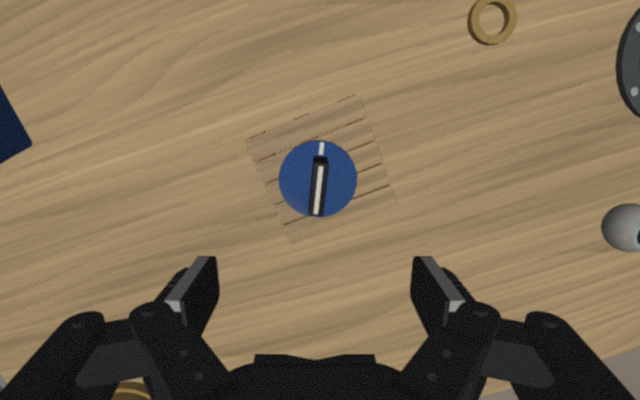

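The lid is centred at about (318,180), with its bar nearly vertical in the image and a white stripe from (321,166) to (318,213). I'll fit it precisely.

```bash
cat > lid.py <<'E'
from h import *
import pickle,sys
C,st=pickle.load(open(sys.argv[1]+".pkl","rb"));im=cv2.imread(f"pics/{sys.argv[1]}.png")
hsv=cv2.cvtColor(im,cv2.COLOR_BGR2HSV)
x0,x1,y0,y1=250,400,110,250
roi=im[y0:y1,x0:x1].astype(int);h=hsv[y0:y1,x0:x1]
blue=((h[...,0]>100)&(h[...,0]<130)&(h[...,1]>120)).astype(np.uint8)
c=max(cv2.findContours(blue,0,1)[0],key=cv2.contourArea).reshape(-1,2)+[x0,y0]
hull=cv2.convexHull(c).reshape(-1,2)
P=np.array([onz(C,p,.048)[:2] for p in hull])
A=np.c_[2*P,np.ones(len(P))];s=np.linalg.lstsq(A,(P**2).sum(1),rcond=None)[0]
r=np.sqrt(s[2]+s[0]**2+s[1]**2);print('flange centre',s[:2],'r',r)
white=((h[...,1]<70)&(h[...,2]>120)).astype(np.uint8)
for k in cv2.findContours(white,0,1)[0]:
    if cv2.contourArea(k)<10:continue
    k=k+[x0,y0];m=cv2.minAreaRect(k.astype(np.float32))
    z=.088 if cv2.contourArea(k)>80 else .048
    pts=cv2.boxPoints(m);Q=np.array([onz(C,p,z)[:2] for p in pts])
    e=Q[1]-Q[0] if np.linalg.norm(Q[1]-Q[0])>np.linalg.norm(Q[2]-Q[1]) else Q[2]-Q[1]
    print('white',m,Q.mean(0),np.linalg.norm(e),np.degrees(np.arctan2(e[1],e[0])))
cv2.imwrite("pics/"+sys.argv[1]+"c.png",cv2.resize(im[y0:y1,x0:x1],None,fx=4,fy=4,interpolation=2))
E
python3 lid.py w1
```

```text
flange centre [ 0.54452921 -0.22373371] r 0.03848805909997231
white ((317.7926940917969, 189.86585998535156), (5.079850673675537, 48.369014739990234), 6.34019136428833) [ 0.54553056 -0.22432285] 0.04461631382747175 156.51915276851304
white ((321.01544189453125, 148.37693786621094), (5.333493709564209, 13.147682189941406), 7.125016689300537) [ 0.51581783 -0.21130879] 0.012917313057432739 155.66636509952434
```

View pics/w1c.png

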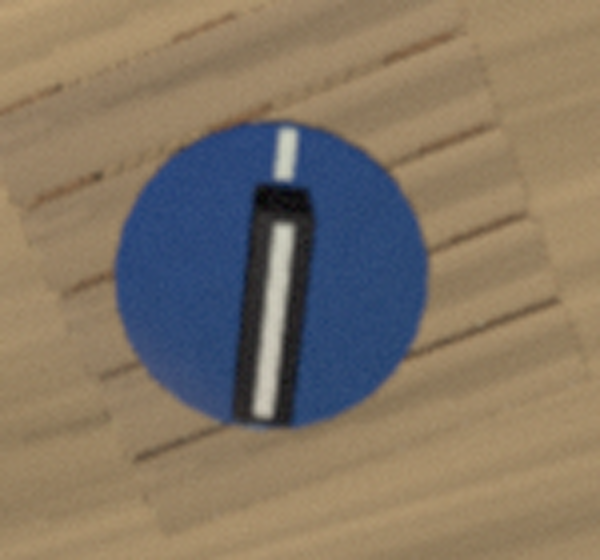

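move_arm:
  series:
    - [[0,0,-6.4,2,2,-50,85],[0,0,-6.4,2,2,-100,85],[0,0,-6.4,2,2,-125,85],[0,0,-6.4,2,2,-125,85],[0,0,-6.4,2,2,-125,85]]

```text
time_s: 2.08
position: [0.546, -0.2255, 0.1078]
tool_rot: [-1.573, -0.0, 1.157]
contact_force: [-0.5, 0.0, 0.5]
grip_width: 0.085
```

```bash
python3 w.py w2
```

```text
2.075 [ 0.54601335 -0.22547017  0.1078093 ] [-1.57335638e+00 -1.69947506e-04  1.15682042e+00] [-1.17380702e-01  4.40146641e-01 -2.42965684e-01  7.56672378e-04
 -8.85186195e-01 -1.86787010e+00]
```

View pics/w2.png

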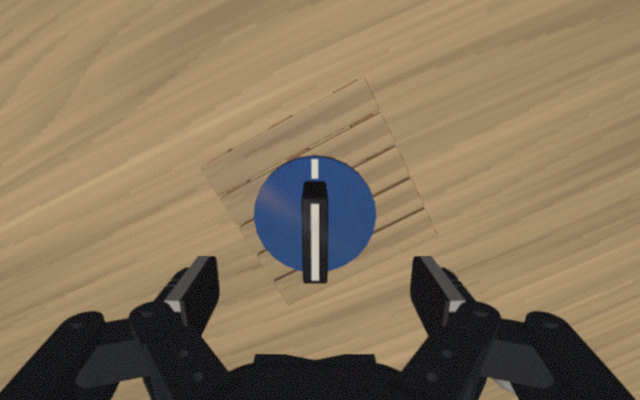

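The bar is vertical at column 315, midway between the pads. A quick re-measure before going down.

```bash
sed -i 's/x0,x1,y0,y1=250,400,110,250/x0,x1,y0,y1=(250,400,110,250) if len(sys.argv)<3 else map(int,sys.argv[2:6])/' lid.py; python3 lid.py w2 235 395 140 295
```

```text
flange centre [ 0.54465834 -0.22401748] r 0.039157017114531435
white ((314.5, 242.0), (76.0, 7.0), 90.0) [ 0.54561337 -0.22448193] 0.04418237664912495 -23.559550808139175
white ((314.5, 168.0), (20.0, 7.0), 90.0) [ 0.50821593 -0.20803216] 0.01013441122191644 -23.57859246600821
```

move_arm:
  series:
    - [[0,0,0,-1,1,-30,85],[0,0,0,-1,1,-53,85],[0,0,0,-1,1,-53,85],[0,0,0,-1,1,-53,0],[0,0,0,-1,1,-53,0],[0,0,0,-1,1,-53,0],[0,0,0,-1,1,-53,0],[0,0,0,-1,1,-53,0],[0,0,0,-1,1,-53,0],[0,0,0,-1,1,-53,0]]
  grip_force: 80

```text
time_s: 3.38
position: [0.5446, -0.2235, 0.0538]
tool_rot: [-1.571, 0.0, 1.158]
contact_force: [-1.4, 1.0, 6.7]
grip_width: 0.013
```

```bash
python3 w.py w3
```

```text
3.375 [ 0.54457218 -0.2234878   0.05381375] [-1.57135126e+00  2.90663937e-05  1.15791047e+00] [-1.14412099e-01  5.05151096e-01 -2.97850752e-01  2.75097470e-04
 -7.67272648e-01 -1.86946805e+00]
```

View pics/w3.png

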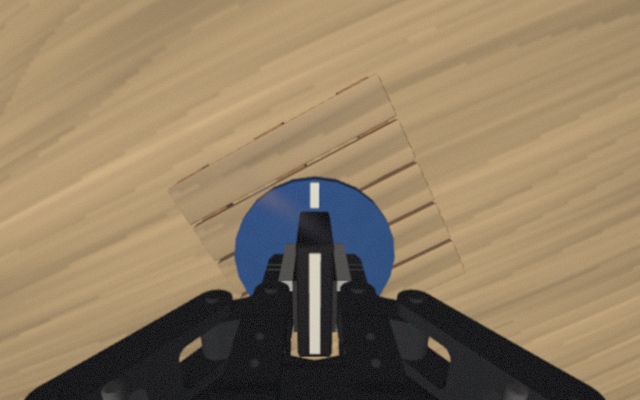

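Gripped, opening 13 mm. Next I lift and carry the lid to a spot short of the pot where the wrist camera can see the slots.

move_arm:
  series:
    - [[0,0,0,0,0,30,0],[0,0,0,0,0,70,0],[0,0,3,-6,25,100,0],[0,0,9,-18,75,100,0],[0,0,15,-32,130,100,0],[0,0,21,-47,190,100,0],[0,0,27,-62,250,100,0],[0,0,33,-77,310,100,0],[0,0,39,-92,365,100,0],[0,0,41.9,-102,401,100,0],[0,0,41.9,-102,401,100,0],[0,0,41.9,-102,401,100,0]]

```text
time_s: 4.92
position: [0.4415, 0.177, 0.1522]
tool_rot: [-1.568, 0.001, 1.889]
contact_force: [0.1, 0.3, -3.7]
grip_width: 0.0128
```

```bash
python3 w.py w4
```

```text
4.925 [0.44150263 0.17702278 0.15222498] [-1.56817067e+00  5.55860103e-04  1.88858691e+00] [ 7.23591071e-01  2.12272319e-01 -4.60395262e-01 -6.70800465e-04
 -9.00760701e-01 -1.97618028e+00]
```

View pics/w4.png

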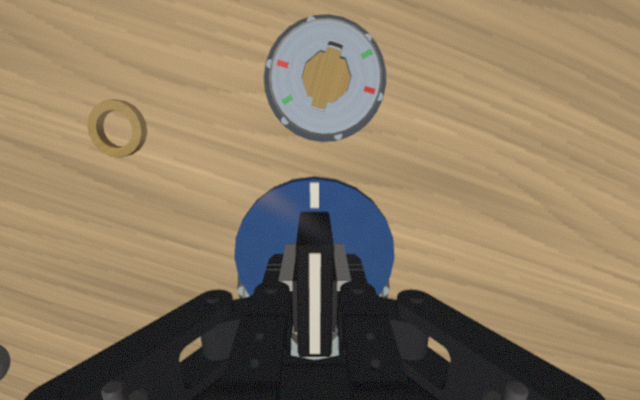

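```bash
python3 - <<'E'
from h import *
import pickle
C,st=pickle.load(open("w4.pkl","rb"))
o=-C[2].T@C[3];print(o)
for p in((325,78),(265,78),(386,78),(325,14),(325,141)):print(p,onz(C,p,.06),onz(C,p,.01))
for p in ((117,128),(88,128),(146,128)):print('ring',onz(C,p,.01))
print('marks',[onz(C,p,.06) for p in((283,64),(366,54),(370,90),(287,99))])
S=cal("scene");D=cal("side");print(onz(S,(335,196),.01),onz(D,(361,251),.01))
print(proj(C,[[.538,.2075,.06],[.34,.155,.04],[.735,.287,.04]]))
E
```

```text
[0.37302213 0.15560288 0.29578716]
(325, 78) [0.35422484 0.15693053 0.06      ] [0.35023877 0.15721207 0.01      ]
(265, 78) [0.36676195 0.11835767 0.06      ] [0.36543444 0.11045961 0.01      ]
(386, 78) [0.34108522 0.19611585 0.06      ] [0.33431282 0.20470685 0.01      ]
(325, 14) [0.31626342 0.14417906 0.06      ] [0.30422741 0.14175657 0.01      ]
(325, 141) [0.39439059 0.17046719 0.06      ] [0.3989219  0.17361925 0.01      ]
ring [ 0.44332281 -0.00193959  0.01      ]
ring [ 0.45117637 -0.02769715  0.01      ]
ring [0.43557968 0.02315053 0.01      ]
marks [array([0.35443356, 0.12734031, 0.06      ]), array([0.33104145, 0.17795088, 0.06      ]), array([0.35192221, 0.18854146, 0.06      ]), array([0.37534887, 0.13657597, 0.06      ])]
[0.44917696 0.00061553 0.01      ] [ 0.44276237 -0.00232559  0.01      ]
[[311.84684653 319.94194328]
 [327.8862188   59.80655308]
 [325.01770329 465.86467209]]
```

I had the camera's viewing sense backwards. This view shows the small look-alike pot at (325,78), and the big pot is hidden under the gripper. I'll move to the far side of the big pot and look again.

move_arm:
  series:
    - [[0,0,0,50,16,0,0],[0,0,0,105,34,0,0],[0,0,0,160,52,0,0],[0,0,0,195,63,0,0],[0,0,0,195,63,0,0],[0,0,0,195,63,0,0]]

```text
time_s: 5.72
position: [0.6368, 0.2389, 0.152]
tool_rot: [-1.568, 0.0, 1.887]
contact_force: [-0.4, -1.0, -3.4]
grip_width: 0.013
```

```bash
python3 w.py w5
```

```text
5.725 [0.63676088 0.23893586 0.15202489] [-1.56783892e+00  2.76310256e-04  1.88677351e+00] [ 5.95907611e-01  5.36443357e-01  5.22705079e-02 -6.22218546e-04
 -1.08954219e+00 -1.85043834e+00]
```

View pics/w5.png

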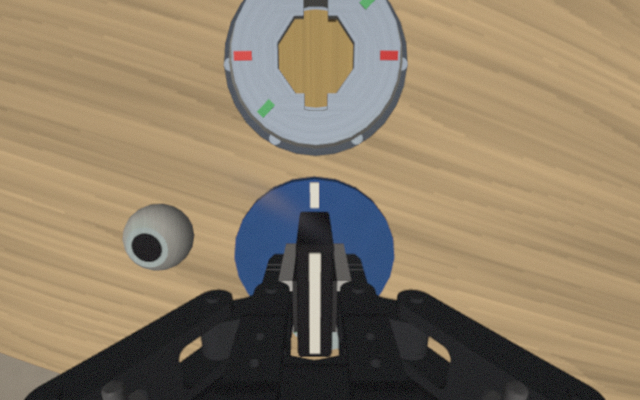

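The big pot shows its red marks at (243,56) and (388,55), the slots at the top and at (316,105), and a green mark at (266,108).

```bash
cat > pot.py <<'E'
from h import *
import pickle,sys
n=sys.argv[1]
C,st=pickle.load(open(n+".pkl","rb"));im=cv2.imread(f"pics/{n}.png");h=cv2.cvtColor(im,cv2.COLOR_BGR2HSV)
def cents(m,amin=20):
    k,l,s,c=cv2.connectedComponentsWithStats(m.astype(np.uint8));return [(c[i],s[i]) for i in range(1,k) if s[i][4]>amin and s[i][1]<175]
red=((h[...,0]<8)|(h[...,0]>172))&(h[...,1]>120)&(h[...,2]>90)
gr=(h[...,0]>50)&(h[...,0]<75)&(h[...,1]>90)
R=[(c,onz(C,c,.06)[:2],s[4]) for c,s in cents(red)];G=[(c,onz(C,c,.06)[:2],s.tolist()) for c,s in cents(gr)]
print(R);print(G)
a,b=R[0][1],R[1][1];v=b-a;print('centre red',(a+b)/2,'dist',np.linalg.norm(v),'slot ang',np.degrees(np.arctan2(v[1],v[0]))%180-90)
# inner opening edge: gold/dark region inside; walls
g=im[:170].astype(int)
opening=((h[:170,:,1]>75)|(h[:170,:,2]<80)).astype(np.uint8)
cx,cy=[int(x) for x in (R[0][0]+R[1][0])/2]
k,l,s,c=cv2.connectedComponentsWithStats(opening,connectivity=4);i=l[cy,cx];print('opening',s[i],c[i])
cv2.imwrite(f"pics/{n}c.png",cv2.resize(np.hstack([im[0:170,220:410],cv2.cvtColor(((l==i)*255).astype(np.uint8),8)[:,220:410]]),None,fx=2,fy=2,interpolation=2))
E
python3 pot.py w5
```

```text
[(array([242.11029412,  55.44117647]), array([0.55259943, 0.16181196]), np.int32(136)), (array([388.78145695,  54.99337748]), array([0.52195814, 0.25472206]), np.int32(151))]
[(array([366.01492537,   2.58208955]), array([0.49646912, 0.22929826]), [360, 0, 14, 8, 67]), (array([265.58870968, 108.18548387]), array([0.58085415, 0.1863507 ]), [258, 100, 16, 17, 124])]
centre red [0.53727879 0.20826701] dist 0.09783238541192646 slot ang 18.25230008253955
opening [ 278   10   75   97 5245] [315.51248808  55.83164919]
```

View pics/w5c.png

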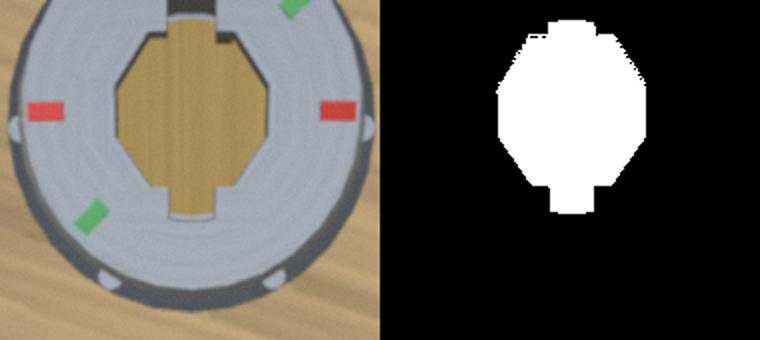

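```bash
cat > held.py <<'E'
from h import *
import pickle,sys
from scipy.optimize import least_squares
n=sys.argv[1]
C,st=pickle.load(open(n+".pkl","rb"));im=cv2.imread(f"pics/{n}.png");h=cv2.cvtColor(im,cv2.COLOR_BGR2HSV)
b=((h[...,0]>100)&(h[...,0]<130)&(h[...,1]>120)).astype(np.uint8)
b[:150]=0
c=max(cv2.findContours(b,0,1)[0],key=cv2.contourArea).reshape(-1,2)
c=c[(c[:,1]<270)&((c[:,0]<262)|(c[:,0]>368)|(c[:,1]<190))]
w=((h[...,1]<70)&(h[...,2]>150)).astype(np.uint8)
zf=st['position'][2]-.0058
P=np.array([onz(C,p,zf)[:2] for p in c])
r=least_squares(lambda x:np.hypot(*(P-x).T)-.040,st['position'][:2],loss='soft_l1',f_scale=.0005)
print(len(P),'lid centre',r.x,'minus TCP mm',(r.x-st['position'][:2])*1e3,'rms',np.sqrt(np.mean(r.fun**2)))
r2=least_squares(lambda x:np.hypot(*(P-x[:2]).T)-x[2],[*r.x,.04],loss='soft_l1',f_scale=.0005);print(r2.x)
s=w[178:212,305:325];ys,xs=np.nonzero(s);p1=(305+xs.mean(),178+ys.mean())
s=w[250:358,300:330];ys,xs=np.nonzero(s);p2=(300+xs.mean(),250+ys.mean())
A,B=onz(C,p1,zf)[:2],onz(C,p2,st['position'][2]+.0342)[:2];v=B-A
print(p1,p2,A,B,'lid ang',np.degrees(np.arctan2(v[1],v[0])),'bar-TCP',(B-st['position'][:2])*1e3, 'tool yaw-90',np.degrees(st['tool_rot'][2])-90)
E
for n in w3 w5;do python3 held.py $n;done
```

```text
223 lid centre [ 0.54571033 -0.22332613] minus TCP mm [1.13815203 0.16166142] rms 0.0008030031452612729
[ 0.54430163 -0.22279646  0.03873804]
(np.float64(314.10729613733906), np.float64(194.862660944206)) (np.float64(314.33141762452107), np.float64(302.14367816091954)) [ 0.51585368 -0.2102798 ] [ 0.54454672 -0.22278294] lid ang -23.545404935890804 bar-TCP [-0.02546044  0.70485686] tool yaw-90 -23.6566171627626
153 lid centre [0.63799191 0.23905574] minus TCP mm [1.23103034 0.1198842 ] rms 0.0003690023019955373
[0.63659501 0.23958355 0.03877598]
(np.float64(313.92116182572613), np.float64(194.75103734439836)) (np.float64(314.4509056244042), np.float64(301.4985700667302)) [0.607003   0.23005172] [0.63655692 0.23995108] lid ang 18.518748373012546 bar-TCP [-0.20395484  1.01521952] tool yaw-90 18.1041591736234
```

move_arm:
  series:
    - [[0,0,0,-50,-16,0,0],[0,0,0,-90,-28,-10,0],[0,0,0,-100,-31,-40,0],[0,0,0,-100,-31,-45,0],[0,0,0,-100,-31,-45,0],[0,0,0,-100,-31,-45,0]]

```text
time_s: 6.52
position: [0.5387, 0.2102, 0.1095]
tool_rot: [-1.573, -0.0, 1.889]
contact_force: [-0.4, -0.6, -2.9]
grip_width: 0.0129
```

```bash
python3 w.py w6; python3 held.py w6; python3 - <<'E'
from h import *
im=arm.grab_frame("scene");b=cv2.resize(im[170:290,310:450],(466,400),interpolation=2)
im=arm.grab_frame("side");a=cv2.resize(im[170:340,180:320],(330,400),interpolation=2)
cv2.imwrite("pics/c6.png",np.hstack([a,b]))
E
```

```text
6.525 [0.53870477 0.21020674 0.10950139] [-1.57348692e+00 -4.31393439e-04  1.88910736e+00] [ 6.52278473e-01  4.19774051e-01 -2.72811730e-01  6.17806292e-04
 -8.75527294e-01 -1.90515947e+00]
224 lid centre [0.53991065 0.21154388] minus TCP mm [1.20587864 1.33714699] rms 0.0008067141014855189
[0.53849553 0.21098021 0.0387231 ]
(np.float64(313.9868421052632), np.float64(194.96052631578948)) (np.float64(314.45785440613025), np.float64(301.91379310344826)) [0.50906102 0.20131042] [0.53852491 0.21119115] lid ang 18.53890334350057 bar-TCP [-0.17986302  0.98441423] tool yaw-90 18.237878822517075
```

View pics/c6.png

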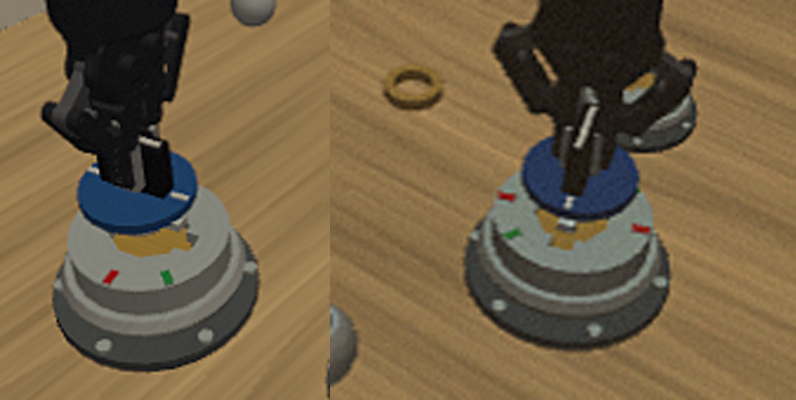

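```bash
python3 -c "
from bench import arm
s=arm.read_state();print(s['time_s'],s['position'],s['tool_rot'])"
```

```text
6.675 [0.5380962  0.20989463 0.10889525] [-1.57211826e+00 -3.31898816e-04  1.88877111e+00]
```

move_arm:
  series:
    - [[0,0,0,-0.7,-2,-6,0],[0,0,0,-0.7,-2,-11,0],[0,0,0,-0.7,-2,-11,0],[0,0,0,-0.7,-2,-11,0],[0,0,0,-0.7,-2,-11,0],[0,0,0,-0.7,-2,-11,0]]

```text
time_s: 7.42
position: [0.5367, 0.2076, 0.0975]
tool_rot: [-1.571, -0.0, 1.889]
contact_force: [-0.4, 0.9, -3.5]
grip_width: 0.0128
```

```bash
python3 w.py w7; python3 held.py w7; python3 - <<'E'
from h import *
im=arm.grab_frame("scene");b=cv2.resize(im[190:280,340:430],(400,400),interpolation=2)
im=arm.grab_frame("side");a=cv2.resize(im[220:320,195:295],(400,400),interpolation=2)
cv2.imwrite("pics/c7.png",np.hstack([a,b]))
s=arm.read_state();print(s['position'],s['contact_force'])
E
```

```text
7.425 [0.5367491  0.2076353  0.09746974] [-1.57108927e+00 -8.86015422e-05  1.88896635e+00] [ 6.50479914e-01  4.31204571e-01 -2.90355653e-01  1.57358362e-05
 -8.48930285e-01 -1.90311662e+00]
225 lid centre [0.5379597  0.20901353] minus TCP mm [1.21059952 1.37823489] rms 0.0007969342897727493
[0.53658016 0.20844988 0.03874918]
(np.float64(313.93886462882097), np.float64(194.80349344978166)) (np.float64(314.46558317399615), np.float64(301.7179732313576)) [0.50704573 0.19871353] [0.53656102 0.2086513 ] lid ang 18.608338677155306 bar-TCP [-0.18807901  1.01600493] tool yaw-90 18.229799706864767
[0.53668388 0.20760882 0.0973766 ] [ 0.43052851  1.31933134 -2.62293798]
```

View pics/c7.png

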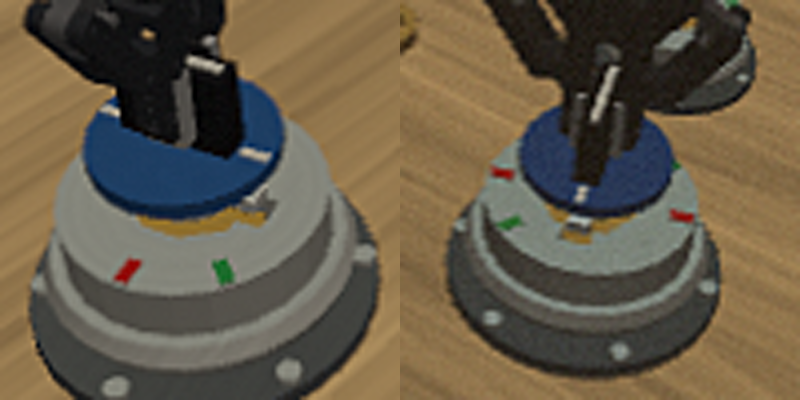

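The lid sits over the slots, and the lug lines up with the slot in both views. I lower it in small steps.

move_arm:
  series:
    - [[0,0,0,0.3,0,-4,0],[0,0,0,0.3,0,-7,0],[0,0,0,0.3,0,-10,0],[0,0,0,0.3,0,-13,0],[0,0,0,0.3,0,-13,0]]

```text
time_s: 8.2
position: [0.5368, 0.2074, 0.0839]
tool_rot: [-1.57, 0.0, 1.889]
contact_force: [-0.1, -1.1, -2.8]
grip_width: 0.0131
```

move_arm:
  series:
    - [[0,0,0,0,0,-4,0],[0,0,0,0,0,-7,0],[0,0,0,0,0,-10,0],[0,0,0,0,0,-10.5,0],[0,0,0,0,0,-10.5,0],[0,0,0,0,0,-10.5,0]]

```text
time_s: 8.95
position: [0.537, 0.2075, 0.074]
tool_rot: [-1.571, 0.0, 1.889]
contact_force: [-0.7, -0.9, -1.7]
grip_width: 0.0128
```

```bash
python3 w.py w8; python3 held.py w8; python3 - <<'E'
from h import *
im=arm.grab_frame("scene");b=cv2.resize(im[190:280,340:430],(400,400),interpolation=2)
im=arm.grab_frame("side");a=cv2.resize(im[220:320,195:295],(400,400),interpolation=2)
cv2.imwrite("pics/c8.png",np.hstack([a,b]))
s=arm.read_state();print(s['position'],s['contact_force'],s['torque'])
E
```

```text
8.95 [0.53699985 0.20751882 0.0739694 ] [-1.57090831e+00  6.26338908e-05  1.88898452e+00] [ 6.50082895e-01  4.61181010e-01 -3.12788070e-01  1.33834355e-04
 -7.96741791e-01 -1.90278458e+00]
224 lid centre [0.53817161 0.20888963] minus TCP mm [1.17175846 1.37080942] rms 0.0007903251062165279
[0.53678527 0.20834032 0.03874834]
(np.float64(313.9527896995708), np.float64(195.03004291845494)) (np.float64(314.3464491362764), np.float64(302.0403071017274)) [0.5073865 0.1986273] [0.53694752 0.20852949] lid ang 18.519537930260707 bar-TCP [-0.0523322   1.01067119] tool yaw-90 18.23084067301376
[0.53699546 0.20756263 0.07396645] [-0.83985134 -0.55369543 -0.76855049] [-0.16419433  0.17020856  0.05136791]
```

View pics/c8.png

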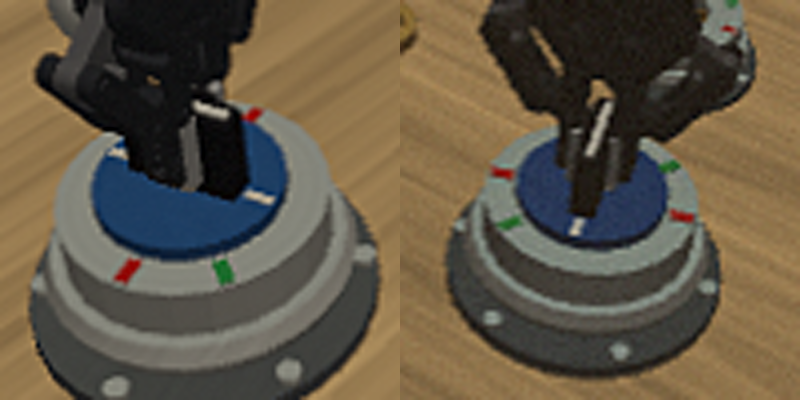

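move_arm:
  series:
    - [[0,0,0,0,0,-1,0],[0,0,0,0,0,-1.5,0],[0,0,0,0,0,-1.5,0],[0,0,0,0,0,-1.5,0]]

```text
time_s: 9.6
position: [0.5371, 0.2075, 0.0738]
tool_rot: [-1.571, 0.0, 1.889]
contact_force: [-2.8, -2.8, 6.7]
grip_width: 0.0131
```

Seated: it stops at TCP z 0.0738 with about 9 N on the rim. Now I turn it clockwise, slowly.

move_arm:
  series:
    - [[0,0,-4,-0.1,0,0,0],[0,0,-8,-0.1,0,0,0],[0,0,-13,-0.2,0,0,0],[0,0,-18,-0.2,0,0,0],[0,0,-23,-0.3,0.1,0,0],[0,0,-28,-0.4,0.1,0,0],[0,0,-33,-0.4,0.1,0,0],[0,0,-38,-0.5,0.1,0,0],[0,0,-42,-0.6,0.2,0,0],[0,0,-45,-0.6,0.2,0,0],[0,0,-45,-0.6,0.2,0,0],[0,0,-45,-0.6,0.2,0,0]]

```text
time_s: 11.1
position: [0.5371, 0.208, 0.0738]
tool_rot: [-1.572, -0.001, 1.105]
contact_force: [-2.3, -1.5, 5.3]
grip_width: 0.0129
```

```bash
python3 w.py w9; python3 held.py w9; python3 - <<'E'
from h import *
im=arm.grab_frame("scene");b=cv2.resize(im[190:280,340:430],(400,400),interpolation=2)
im=arm.grab_frame("side");a=cv2.resize(im[220:320,195:295],(400,400),interpolation=2)
cv2.imwrite("pics/c9.png",np.hstack([a,b]))
s=arm.read_state();print(s['position'],s['contact_force'],s['torque'],s['grip_width'])
E
```

```text
11.1 [0.53709276 0.20796081 0.07384079] [-1.57244092e+00 -1.36209605e-03  1.10483796e+00] [ 6.51039412e-01  4.60863524e-01 -3.14216147e-01  1.23565063e-03
 -7.93771840e-01 -2.68866076e+00]
226 lid centre [0.53813088 0.2080493 ] minus TCP mm [1.03812096 0.08849145] rms 0.0007819714181830571
[0.53677896 0.2086306  0.03876675]
(np.float64(313.636), np.float64(194.92000000000002)) (np.float64(314.15977443609023), np.float64(302.3843984962406)) [0.50897124 0.222469  ] [0.53704117 0.20853366] lid ang -26.40214138708215 bar-TCP [-0.05159092  0.57284873] tool yaw-90 -26.697448027862627
[0.53711598 0.20796618 0.07383974] [-2.07245467 -1.5285287   5.60438515] [-0.32836266  0.55326007  0.15681965] 0.012930475911199238
```

View pics/c9.png

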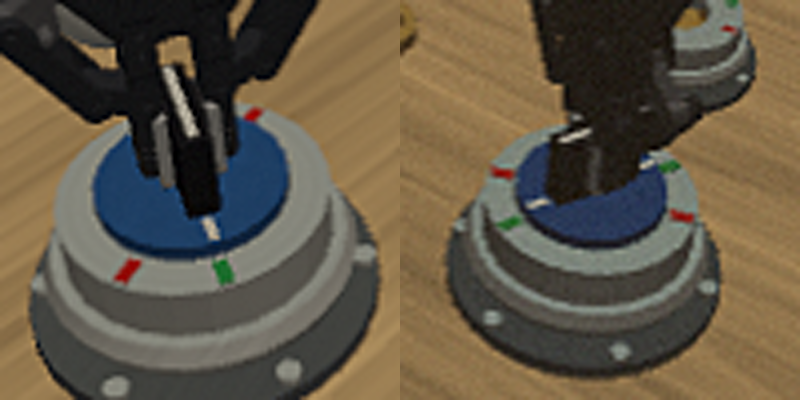

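View pics/w9.png

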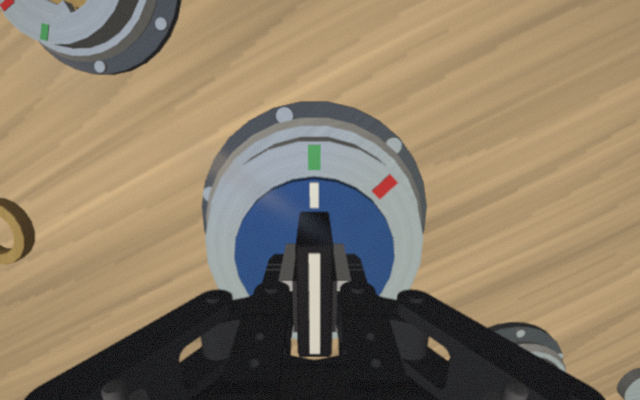

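The white stripe at (314,195) lines up with the green mark at (314,157). The lid is at -26.6°, which is 44.8° clockwise from the slots. It is seated and gripped, so I hold briefly to confirm it stays put and then hand in.

move_arm:
  series:
    - [[0,0,0,0,0,0,0],[0,0,0,0,0,0,0],[0,0,0,0,0,0,0]]

```text
time_s: 11.62
position: [0.5371, 0.208, 0.0738]
tool_rot: [-1.572, -0.001, 1.105]
contact_force: [-1.6, -1.4, 5.3]
grip_width: 0.013
```

```bash
python3 -c "
from bench import arm
print(arm.hand_in())"
```

```text
the job is handed in; nothing more can be done
None
```

I gripped the lid by its bar and lowered it through the slots of the large pot (150 mm foot). It seated with about 9 N on the rim. I then turned it clockwise to the green marks and handed the job in at 11.6 s, still gripping it at a set 80 N. No verdict is reported.

- **Angle:** the last checks put the lid about 44.8° clockwise of the slots, with its stripe in line with the green mark in the wrist view.
- **Position:** the lid's axis was within about 1 mm of the mouth's centre. The tool stood at z 0.0738 and the finger opening was 13 mm.
- **Bystanders:** I never reached for the balls or the ring, but I did not re-measure them at the end.
- **Disagreements and limits:**
    - Two ways of fitting the lid's centre differed by about 1.4 mm, which is inside the 2 mm clearance.
    - My first look at the pot was misplaced and showed a small look-alike instead. The ray-cast check caught that before anything was touched.
    - The rotor angle could not be read directly; I inferred it from the lid's angle.

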